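# Take the battery cassette out of the charger tray

## Robot

A 7-joint arm with a two-finger parallel gripper is mounted at the origin on the work surface. World frame = base frame: x ahead of the robot, y to its left, z up, the work surface at z = 0. Lengths are in m, angles in rad, forces in N, time in s.
With the tool pointing down it reaches from about 0.425 to 1.025 m from the base axis. Payload 9.4 kg.
Tool frame: the origin (TCP) lies midway between the tips of the shut fingers; the grasp point (between the pads) lies 19 mm behind it; z points along the fingers, y is the line along which they close (so a half turn about z gives the same grasp; the last joint's range is limited). The gripper opens to 85 mm and grips with 20 to 120 N. Pads are 22 mm wide; open, the fingers measure 114 mm over their backs; the gripper's body (76 mm by 85 mm) begins 54 mm behind the grasp point. The pads swing forward as they close: fully open they stand 13 mm farther back than shut.
Start: joints at [1.15, 0.599, -0.003, 1.599, 0.002, 0.943, -0.08], TCP at [0.244, -0.683, 0.231] pointing down, gripper open.
Joint ranges: [-2.57, 2.57], [-0.35, 1.97], [-1.29, 1.29], [0.11, 2.56], [-1.05, 4.19], [0.11, 1.86], [-2.63, 2.63]. Speed limits (rad/s): [2.22, 2.22, 3.01, 3.01, 3.14, 3.14, 3.14].

## Interface

Orientations are given as a 3x3 rotation matrix whose columns are the frame's x, y, z axes.
In Python, from rig import * gives the robot as it stands.
- The arm moves only by the tool arm_command, never from a script. Its argument "deltas" is a list of rows, each a list of 7 numbers: the shift along the tool's x, y, z in units of 0.02 m (1.0 is 0.02 m), then the turn, a rotation vector about the tool's x, y, z in units of 0.15 rad (1.0 is 0.15 rad), then the finger opening in mm, from 0 to 85.4. In form: [[x, y, z, ax, ay, az, claw], ...]. A call has exactly 8 rows; each row shifts and turns the commanded pose from where the row before left it, along the tool's axes as they then stand; what a row does not reach is not made up. A row lasts 1/10 s, in which the tool goes at most 50 mm and 8.59 degrees, less where a joint would pass 70% of its speed; a pose out of reach is approached as far as the arm can. A call with a number of a shift or a turn outside -1 to 1 is refused whole. A call with a gripper value outside its range is refused whole. The fingers move at their own pace and stop on an object; "grip_force" is the grip in N (left out, the last holds). Time passes only in rows, so rows that do not move let the fingers close, or fill a call up. It gives the time, the measured TCP pose, the force, the opening and the grip force at its end, in the units of the state.
- read_state(): the state, without advancing time (a new reading comes with each control period).
- grab_frame(name): name is "scene" or "top" or "wrist"; returns a dict with "color" (400x640x3 uint8, blue, green, red), "intrinsics" (3x3 intrinsics, pixels), "rvec" (rotation vector, rad) and "tvec" (3), from world to camera coordinates, as OpenCV has them. Camera axes: x right, y down, z forward; pixel columns grow to the right and rows downward; lengths in m; the calibration is good to about 2 mm. A picture is of the moment at which its call begins. There is no depth.
- sign_off(): hands the job in; it is judged then, once.
The state is a dict: "time_s": time; "qpos": joint angles; "joint_velocities": joint speeds; "joint_efforts": joint torques, N m; "position": TCP position; "eef_rot": TCP orientation; "force": force on the tool from outside, world axes, zero at the start; "torque": the same for the moment, N m; "opening": opening from 0.0 (shut) to 1.0 (fully open); "grip_force": force on a finger pad.
Only numpy, scipy, OpenCV 4.12 (cv2) and the standard library are available. Lean on these libraries where they do the work, as an engineer would, in place of code of your own. Each camera call takes 0.05 s, during which the arm holds its last target. There are 200 camera calls.

## Task

Pull the charger's tray out to its stop by its bar handle, then pinch the two spring catches on the sides of the battery cassette together so that they let go, and lift the cassette upright out of its dock. Finish while still holding it in the pinched grip, motionless, with its underside clearly higher than the top of the charger. Leave the tray out, the plain filler block in its dock and everything else on the desk and on the charger where it is.

Things in the scene. Friction and masses are not known exactly. Their poses are not given: they have to be found in the camera images.
- charger: Low grey desktop charger, fixed to the desk, 200 mm deep (x), 260 wide (y), flat top 105 mm above the desk; place and yaw vary. Origin: centre of its footprint, on the desk; its -x axis points out of its front (roughly at the robot), the way the tray slides. The tray's floor is 16 mm above the desk, its side walls reach 41 mm, its front panel 94 mm.
- tray (a joint): How far the tray is pulled out, m: 0 shut (as it starts), 0.14 at its stop. Slides along the charger's -x axis with about 2 N of friction and stays where it is left.
- tray_handle (a point): Middle of the tray's handle: a level round steel bar, 10 mm thick, 100 mm long between the end posts, along the charger's y axis, 48 mm in front of the tray's front panel (about 43 mm of free room behind the bar), its centre 78 mm above the desk. The point moves with the tray.
- cassette: Battery cassette: upright black block 80 mm long (x), 30 mm wide (y), 50 mm high, about 0.26 kg, two steel cells showing in its top, with a white spring catch standing off each long side. Origin at the centre of its underside; axes parallel to the charger's while docked; z up. Stands on the tray floor with about 1.5 mm of play in the dock.
- cassette_grip (a point): Middle of the cassette between the catches' ribbed thumb pads, 50 mm above its underside. The pads' outer faces are 29 mm from it along the cassette's +y and -y (58 mm apart released, 42 mm fully pressed). Each catch is an upright plate, 24 mm wide (x), 5 mm thick, top 62 mm above the underside; grip it 30 to 62 mm above the underside.
- cassette_foot (a point): Centre of the cassette's underside, 16 mm above the desk when docked. The tray has two equal docks side by side, centred in the charger's frame at y = +64 and -64 mm, x = -50 mm (tray shut) or -190 mm (tray fully out). The cassette is in one, the filler block in the other, either way round. No part of a dock is higher than 43 mm above the desk.
- catch_left (a joint): How far the catch on the cassette's +y side is pressed in, m: 0 released, 0.008 at its stop. Spring: 2 N at the start to 6 N at the stop. A hook at its foot sits under a ledge of the dock and holds the cassette down until the catch is pressed about 0.0055 in.
- catch_right (a joint): The same for the catch on the cassette's -y side.
- blank: Plain black filler block without catches, 80 x 30 x 30 mm, in the other dock. Origin at the centre of its underside. Stays in the tray.
- tape: Roll of black tape lying on the charger's top, 56 mm across, 19 mm high. Bystander.
- screwdriver: Screwdriver lying beside the charger, 160 mm long. Bystander.
- multimeter: Red multimeter lying on the desk, 165 x 78 x 37 mm. Bystander.
- mug: White mug, 82 mm across, 92 mm high. Bystander.
- powerbank: Dark power bank standing on end, 36 x 72 x 150 mm. Bystander.
- board: Circuit board with two rows of black connectors, 90 x 60 x 22 mm. Bystander.

How it is judged:
On the way, in this order (a step that is already met when the one before it is completed fails the run):
1. the tray is pulled out to its stop with the cassette still docked (value of joint tray above 0.13 m and z of cassette_foot in the frame of charger below 0.024 m), for 0.1 s.
2. both catches are pressed in by the fingers while the cassette is still in its dock (value of joint each of catch_left, catch_right above 0.005 m and contact force between the fingers and cassette above 2 N and z of cassette_foot in the frame of charger below 0.024 m), for 0.05 s.
At the end, for the whole second after the job is handed in: Cassette held still and upright (within 0.3 rad), underside over 110 mm above the desk (charger top 105 mm), by fingers keeping both catches pressed in over 5 mm; it touches neither charger, tray nor tape; tray within 15 mm of its stop; filler block in its dock (height (world z) of cassette_foot above 0.11 m and angle between cassette's own z axis and vertical below 0.3 rad and linear speed of cassette below 0.03 m/s and angular speed of cassette below 0.3 rad/s and value of joint each of catch_left, catch_right above 0.005 m and contact force between the fingers and cassette above 2 N and contact force between cassette and charger below 0.1 N and contact force between cassette and tape below 0.1 N and value of joint tray above 0.125 m and z of blank in the frame of charger below 0.024 m); the arm keeps its last pose, push and grip.
It fails at once if the filler block is lifted out of its dock (z of blank in the frame of charger above 0.031 m).
It fails at once if a bystander on the desk or on the charger is moved more than 30 mm (distance of any of tape, screwdriver, multimeter, mug, powerbank, board from where it was at the start of the episode above 0.03 m).
It also fails if it takes over 45 s, if anything falls off the work surface, if the arm or the gripper's body presses on something with over 40 N, if the wrist force passes 120 N, or if a joint passes its speed limit or range.

## Working session

There is one attempt and no reset: what is moved stays moved. The work goes in short steps, Python scripts to look and compute and a tool call to move; the robot and the scene stay as the last step left them, time stands still between calls to the robot, and variables do not carry over. Pictures are saved under pics/ and viewed, at most 10 in all, crops included, and the job is handed in when it is done.

Besides the shell and the picture viewer there is one more tool, called after ">>>" as name([rows], argument=value, ...), one row to a line, values as JSON. arm_command: Moves the arm, as the interface text tells. Shifts and turns lie within -1 to 1; 1 stands for 0.02 m of shift or 0.15 rad of turn. Its arguments: {"type":"object","properties":{"deltas":{"type":"array","items":{"type":"array","items":{"type":"number"}}},"grip_force":{"type":"number"}},"required":["deltas"]}

```bash
ls; mkdir -p pics
python3 - <<'E'
from rig import *
import cv2,numpy as np
for n in ["scene","top"]:
    f=grab_frame(n); cv2.imwrite(f"pics/{n}0.png",f["color"]); np.savez(f"{n}0.npz",**f)
    R=cv2.Rodrigues(np.array(f["rvec"]))[0]; print(n,(-R.T@np.array(f["tvec"]).ravel()).round(3),R.round(2).tolist(),np.array(f["intrinsics"])[0,0])
s=read_state();print(s["position"],s["eef_rot"],s["opening"],s["force"])
E
```

```text
pics
scene [ 1.094 -0.802  0.896] [[0.85, 0.52, -0.02], [0.33, -0.57, -0.76], [-0.41, 0.64, -0.65]] 423.8840885998879
top [ 0.32  -0.034  1.462] [[0.02, -1.0, 0.0], [-0.98, -0.02, -0.22], [0.22, 0.0, -0.98]] 369.4387690032553
[ 0.24421192 -0.68216506  0.23047162] [[ 9.41477341e-01  3.37075720e-01 -6.13144410e-04]
 [ 3.37076253e-01 -9.41476414e-01  1.32744282e-03]
 [-1.29812256e-04 -1.45643376e-03 -9.99998931e-01]] 0.9987022570700224 [ 0.09695603  0.26336616 -0.49990681]
```

View pics/scene0.png

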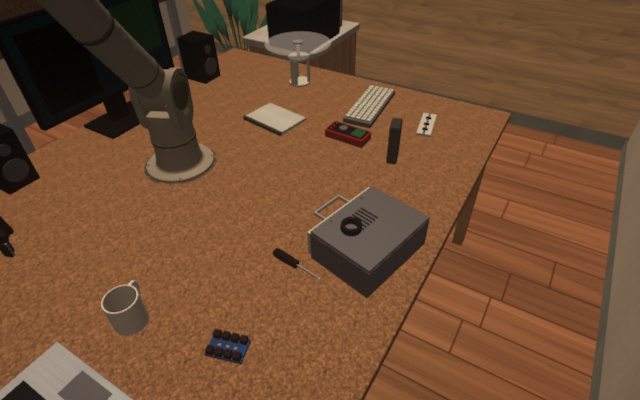

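View pics/top0.png

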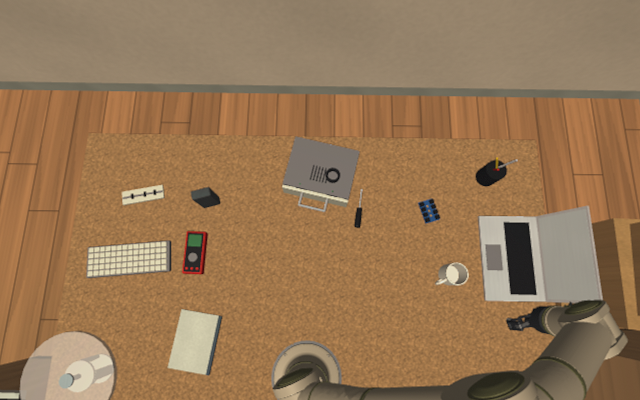

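The top view shows the charger at about (320,170) with its handle near (313,208). The screwdriver is at (359,210) and the tape at (333,175). Next I'll enlarge the charger in both views.

Run:
```python
import cv2,numpy as np
a=cv2.imread("pics/top0.png")[125:225,265:385]; b=cv2.imread("pics/scene0.png")[180:300,300:440]
a=cv2.resize(a,(480,400),interpolation=cv2.INTER_CUBIC)
b=cv2.resize(b,None,fx=2.2,fy=2.2,interpolation=cv2.INTER_CUBIC)
im=np.zeros((400,790,3),np.uint8); im[:,:480]=a; im[:264,480:788]=b
cv2.imwrite("pics/crop0.png",im)
```

```text
(no output)
```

View pics/crop0.png

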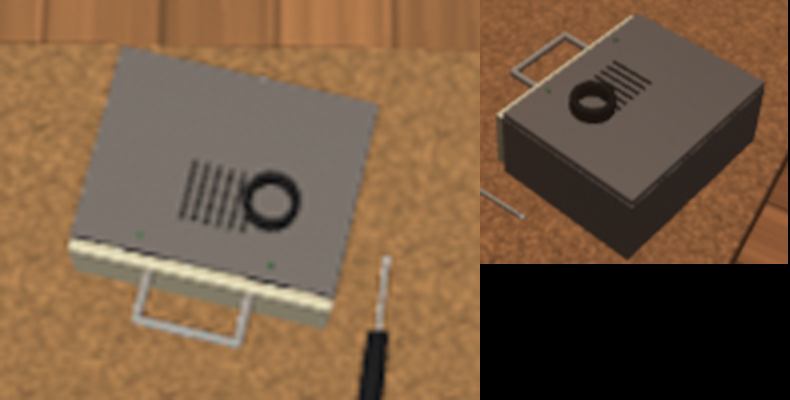

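The crop shows the charger's top corners at crop (122,46), (377,104), (332,297) and (72,238). The bar runs from (135,319) to (239,344). I'll cast these to their planes.

```bash
cat > h.py <<'E'
import cv2,numpy as np
def cast(f,px,z):
    K=np.array(f["intrinsics"]);R=cv2.Rodrigues(np.array(f["rvec"]))[0];t=np.array(f["tvec"]).ravel()
    c=-R.T@t; d=(R.T@np.linalg.inv(K)@np.c_[np.array(px,float),np.ones(len(px))].T).T
    return c+d*((z-c[2])/d[:,2])[:,None]
def proj(f,P): return cv2.projectPoints(np.array(P,float),np.array(f["rvec"]),np.array(f["tvec"]),np.array(f["intrinsics"]),None)[0][:,0]
def frame(f):return {k:f[k] for k in ["color","intrinsics","rvec","tvec"]}
E
python3 - <<'E'
from h import *
f=np.load("top0.npz")
o=lambda p:np.array(p)/4+np.array([265,125])-0.375
C=cast(f,o([(122,46),(377,104),(332,297),(72,238)]),.105);print(C.round(4))
B=cast(f,o([(135,319),(239,344)]),.078);print(B.round(4))
n=lambda v:np.arctan2(v[1],v[0])
print("yaw from edges", n(C[0]-C[1])-np.pi/2,n(C[3]-C[2])-np.pi/2,n(C[0]-C[3]),n(C[1]-C[2]),n(B[0]-B[1])-np.pi/2)
print([np.linalg.norm(C[i]-C[i-1]) for i in range(4)],C.mean(0),B.mean(0),np.linalg.norm(B[0]-B[1]))
yaw=np.mean([n(C[0]-C[1])-np.pi/2,n(C[3]-C[2])-np.pi/2,n(C[0]-C[3]),n(C[1]-C[2])])
ex=np.array([np.cos(yaw),np.sin(yaw),0]);print(yaw,"handle in charger",(B.mean(0)-C.mean(0))@ex,(B.mean(0)-C.mean(0))@[-ex[1],ex[0],0])
print(cast(f,[(359,225),(361,190)],0.0))
E
```

```text
[[ 0.9021  0.0596  0.105 ]
 [ 0.8458 -0.1903  0.105 ]
 [ 0.6518 -0.1461  0.105 ]
 [ 0.7057  0.1016  0.105 ]]
[[ 0.6336  0.0409  0.078 ]
 [ 0.6107 -0.0592  0.078 ]]
yaw from edges -0.22154297350057273 -0.21407136612697575 -0.21063561809793002 -0.22397949506535467 -0.2248741576730775
[np.float64(0.2008897646345368), np.float64(0.25614668945051505), np.float64(0.19898453643802572), np.float64(0.25347780235946354)] [ 0.77635197 -0.04378565  0.105     ] [ 0.62214117 -0.00916804  0.078     ] 0.10273030057874795
-0.2175573631977083 handle in charger -0.15804772076065382 0.0005159315508263764
[[ 0.57042886 -0.2001118   0.        ]
 [ 0.71572575 -0.20957208  0.        ]]
```

>>> arm_command([
  [0.5,-0.4,0,0,0,0,40],
  [0.9,-0.8,0,0,0,0,40],
  [0.95,-0.82,0,0,0,0,40],
  [0.95,-0.82,0,0,0,0,40],
  [0.95,-0.82,0,0,0,0,40],
  [0.95,-0.82,0,0,0,0,40],
  [0.95,-0.82,0,0,0,0,40],
  [0.95,-0.82,0,0,0,0,40],
], grip_force=30)

```text
time_s: 0.9
position: [0.3376, -0.5174, 0.2312]
eef_rot: [[0.941, 0.338, -0.0], [0.338, -0.941, 0.001], [0.0, -0.001, -1.0]]
force: [0.5, 0.0, -0.4]
opening: 0.47
grip_force: 0.0
```

>>> arm_command([
  [0.95,-0.82,0,0,0,0,40],
  [0.95,-0.82,0,0,0,0,40],
  [0.95,-0.82,0,0,0,0,40],
  [0.95,-0.82,0,0,0,0,40],
  [0.95,-0.82,0,0,0,0,40],
  [0.95,-0.82,0,0,0,0,40],
  [0.95,-0.82,0,0,0,0,40],
  [0.95,-0.82,0,0,0,0,40],
])

```text
time_s: 1.7
position: [0.436, -0.3427, 0.2312]
eef_rot: [[0.941, 0.338, -0.0], [0.338, -0.941, 0.0], [0.0, -0.0, -1.0]]
force: [0.7, -1.0, 0.5]
opening: 0.468
grip_force: 0.0
```

>>> arm_command([
  [0.95,-0.82,0,0,0,0,40],
  [0.95,-0.82,0,0,0,0,40],
  [0.95,-0.82,0,0,0,0,40],
  [0.95,-0.82,0,0,0,0,40],
  [0.95,-0.82,0,0,0,0,40],
  [0.95,-0.82,0,0,0,0,40],
  [0.95,-0.82,0,0,0,0,40],
  [0.95,-0.82,0,0,0,0,40],
])

```text
time_s: 2.5
position: [0.5345, -0.168, 0.2312]
eef_rot: [[0.941, 0.338, -0.0], [0.338, -0.941, 0.0], [-0.0, -0.0, -1.0]]
force: [0.4, 0.0, -0.4]
opening: 0.473
grip_force: 0.0
```

>>> arm_command([
  [0,0,0,0,0,-0.84,40],
  [0,0,0,0,0,-0.84,40],
  [0,0,0,0,0,-0.84,40],
  [0,0,0,0,0,-0.84,40],
  [0,0,0,0,0,-0.84,40],
  [0,0,0,0,0,-0.84,40],
  [0,0,0,0,0,-0.84,40],
  [0,0,0,0,0,-0.84,40],
])

```text
time_s: 3.3
position: [0.5341, -0.169, 0.2312]
eef_rot: [[0.211, 0.977, -0.0], [0.977, -0.211, 0.0], [0.0, -0.0, -1.0]]
force: [-0.0, 0.9, 0.9]
opening: 0.468
grip_force: 0.0
```

>>> arm_command([
  [1,0.33,0,0,0,-0.04,40],
  [1,0.33,0,0,0,0,40],
  [1,0.33,0,0,0,0,40],
  [1,0.33,0,0,0,0,40],
  [1,0.33,0,0,0,0,40],
  [1,0.33,0,0,0,0,40],
  [1,0.33,0,0,0,0,40],
  [0.75,0.3,0,0,0,0,40],
])

```text
time_s: 4.1
position: [0.6184, -0.0273, 0.2312]
eef_rot: [[0.21, 0.978, -0.0], [0.978, -0.21, 0.0], [0.0, -0.0, -1.0]]
force: [0.3, -0.1, 0.2]
opening: 0.468
grip_force: 0.0
```

Run:
```python
from rig import *
from h import *
f=frame(grab_frame("wrist"));np.savez("w1.npz",**f);cv2.imwrite("pics/w1.png",f["color"])
R=cv2.Rodrigues(np.array(f["rvec"]))[0]; print((-R.T@np.array(f["tvec"]).ravel()).round(3),R.round(2).tolist())
s=read_state();print(s["position"],s["qpos"])
c=np.array([.776,-.044]);y=-.218
ex=np.array([np.cos(y),np.sin(y)]);ey=np.array([-ex[1],ex[0]])
for s in(-.05,0,.05): print(proj(f,[np.r_[c-.158*ex+s*ey,.078]]))
```

```text
[0.635 0.05  0.375] [[0.98, -0.21, -0.0], [-0.2, -0.93, 0.31], [-0.06, -0.3, -0.95]]
[ 0.61986652 -0.02485554  0.23133944] [ 0.17514394  0.49066838 -0.32914129  1.83480334  0.20194289  0.8475525
 -0.46108805]
[[323.58817163 222.31641893]]
[[323.96093653 166.93568653]]
[[324.37395717 105.57426208]]
```

View pics/w1.png

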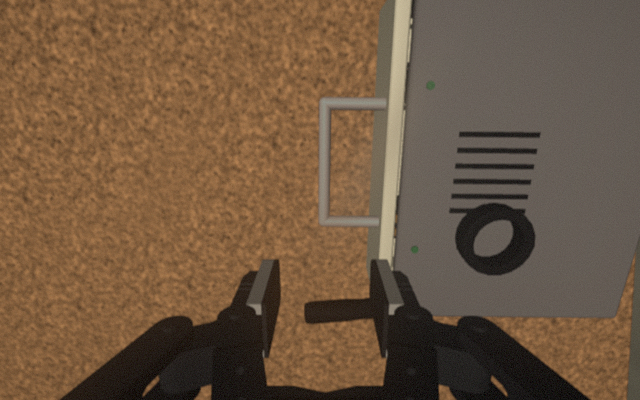

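The wrist view shows the bar at u≈325, v 103–222, within 2 px of the prediction and centred between the fingers. I'll descend onto it.

>>> arm_command([
  [0.75,-0.05,1,0,0,0,32],
  [0,0,1,0,0,0,32],
  [0,0,1,0,0,0,32],
  [0,0,1,0,0,0,32],
  [0,0,1,0,0,0,32],
  [0,0,1,0,0,0,32],
  [0,0,0.8,0,0,0,32],
  [0,0,0.8,0,0,0,32],
])

```text
time_s: 4.95
position: [0.6201, -0.015, 0.0785]
eef_rot: [[0.212, 0.977, -0.001], [0.977, -0.212, -0.0], [-0.0, -0.001, -1.0]]
force: [0.4, -0.1, -0.4]
opening: 0.376
grip_force: 0.0
```

>>> arm_command([
  [0,0,0.6,0,0,0,32],
  [0,0,0.55,0,0,0,32],
  [0,0,0,0,0,0,32],
  [0,0,0,0,0,0,5],
  [0,0,0,0,0,0,5],
  [0,0,0,0,0,0,5],
  [0,0,0,0,0,0,5],
  [0,0,0,0,0,0,5],
])

```text
time_s: 5.75
position: [0.6206, -0.0146, 0.0568]
eef_rot: [[0.211, 0.977, 0.0], [0.977, -0.211, 0.0], [0.0, 0.0, -1.0]]
force: [-2.8, 1.5, 4.7]
opening: 0.104
grip_force: 29.7
```

>>> arm_command([
  [0,-0.6,0,0,0,0,5],
  [0,-1,0,0,0,0,5],
  [0,-1,0,0,0,0,5],
  [0,-1,0,0,0,0,5],
  [0,-1,0,0,0,0,5],
  [0,-1,0,0,0,0,5],
  [0,-0.9,0,0,0,0,5],
  [0,-0.5,0,0,0,0,5],
])

```text
time_s: 6.55
position: [0.4837, 0.0164, 0.0567]
eef_rot: [[0.21, 0.978, 0.003], [0.978, -0.21, 0.002], [0.002, 0.002, -1.0]]
force: [21.9, -5.1, -1.4]
opening: 0.105
grip_force: 31.6
```

>>> arm_command([
  [0,-0.1,0,0,0,0,5],
  [0,-0.1,0,0,0,0,5],
  [0,0,0,0,0,0,5],
  [0,0,0,0,0,0,5],
  [0,0,0,0,0,0,5],
  [0,0,0,0,0,0,5],
  [0,0,0,0,0,0,5],
  [0,0,0,0,0,0,5],
])

```text
time_s: 7.35
position: [0.484, 0.0163, 0.0569]
eef_rot: [[0.212, 0.977, 0.008], [0.977, -0.212, 0.002], [0.003, 0.007, -1.0]]
force: [9.8, -0.0, -4.0]
opening: 0.104
grip_force: 30.2
```

The tray is at its stop: it travelled 0.14 m and the reaction force is there. I'll release the bar and rise.

>>> arm_command([
  [0,0,0,0,0,0,32],
  [0,0,0,0,0,0,32],
  [0,0,0,0,0,0,32],
  [0,0,-0.5,0,0,0,32],
  [0,0,-1,0,0,0,32],
  [0,0,-1,0,0,0,32],
  [0,0,-1,0,0,0,32],
  [0,0,-1,0,0,0,32],
])

```text
time_s: 8.15
position: [0.4794, 0.0157, 0.1477]
eef_rot: [[0.211, 0.977, -0.0], [0.977, -0.211, -0.0], [-0.0, -0.0, -1.0]]
force: [0.3, -0.3, 0.0]
opening: 0.376
grip_force: 0.0
```

>>> arm_command([
  [0,0,-1,0,0,0,80],
  [0,0,-1,0,0,0,80],
  [0,0,-1,0,0,0,80],
  [0,0,-1,0,0,0,80],
  [0,0,-1,0,0,0,80],
  [0,0,0,0,0,0,80],
  [0,0,0,0,0,0,80],
  [0,0,0,0,0,0,80],
])

```text
time_s: 8.95
position: [0.4792, 0.0156, 0.2457]
eef_rot: [[0.211, 0.977, -0.001], [0.977, -0.211, -0.0], [-0.0, -0.001, -1.0]]
force: [0.6, 0.1, 0.4]
opening: 0.936
grip_force: 0.0
```

Run:
```python
from rig import *
from h import *
f=frame(grab_frame("wrist"));np.savez("w2.npz",**f);cv2.imwrite("pics/w2.png",f["color"])
s=read_state();print(s["position"],s["qpos"])
c=np.array([.776,-.044]);y=-.218
ex=np.array([np.cos(y),np.sin(y)]);ey=np.array([-ex[1],ex[0]])
for s in(-.05,0,.05): print("handle",proj(f,[np.r_[c-.298*ex+s*ey,.078]]))
for s in(-1,1): print("grip",s,c-.19*ex+s*.064*ey,proj(f,[np.r_[c-.19*ex+s*.064*ey,.066]]))
```

```text
[0.47921912 0.01563028 0.24556149] [ 0.12667944  0.30716894 -0.3537599   2.11390322  0.15472456  0.74608791
 -0.53884763]
handle [[329.28370687 228.48723358]]
handle [[329.81814137 176.4448962 ]]
handle [[330.40714654 119.08855848]]
grip -1 [ 0.57665518 -0.06539254] [[438.89303699 237.84178478]]
grip 1 [0.60433868 0.05957795] [[454.29239116 102.24422145]]
```

View pics/w2.png

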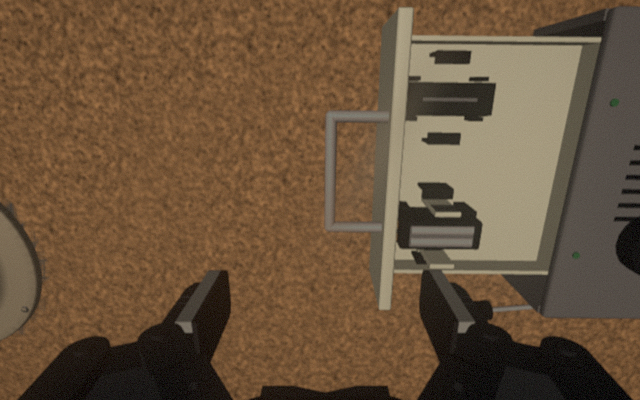

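The tray is out. The cassette is in the -y dock, with its cells at (443,237) and catches at (440,208) and (437,260), matching the predicted grip point (439,238). The filler block is at (455,100). I'll move above the cassette and turn a quarter turn.

>>> arm_command([
  [-0.37,0.7,0,0,0,0,80],
  [-0.37,0.7,0,0,0,0,80],
  [-0.37,0.7,0,0,0,0,80],
  [-0.37,0.7,0,0,0,0,80],
  [-0.37,0.7,0,0,0,0,80],
  [-0.37,0.7,0,0,0,0,80],
  [-0.37,0.7,0,0,0,0,80],
  [-0.37,0.7,0,0,0,0,80],
])

```text
time_s: 9.8
position: [0.5779, -0.0667, 0.2462]
eef_rot: [[0.212, 0.977, -0.0], [0.977, -0.212, 0.0], [0.0, -0.0, -1.0]]
force: [0.3, 0.1, -0.2]
opening: 0.942
grip_force: 0.0
```

>>> arm_command([
  [0,0,0,0,0,0.9,80],
  [0,0,0,0,0,0.9,80],
  [0,0,0,0,0,0.9,80],
  [0,0,0,0,0,0.9,80],
  [0,0,0,0,0,0.9,80],
  [0,0,0,0,0,0.9,80],
  [0,0,0,0,0,0.9,80],
  [0,0,0,0,0,0.9,80],
])

```text
time_s: 10.6
position: [0.5774, -0.0661, 0.2463]
eef_rot: [[0.963, 0.269, 0.0], [0.269, -0.963, -0.0], [0.0, 0.0, -1.0]]
force: [0.0, 1.0, 0.0]
opening: 0.935
grip_force: 0.0
```

>>> arm_command([
  [0,0,0,0,0,0.9,80],
  [0,0,0,0,0,0.9,80],
  [0,0,0,0,0,0.9,80],
  [0,0,0,0,0,0.6,80],
  [0,0,0,0,0,0,80],
  [0,0,0,0,0,0,80],
  [0,0,0,0,0,0,80],
  [0,0,0,0,0,0,80],
])

```text
time_s: 11.4
position: [0.5769, -0.0659, 0.2463]
eef_rot: [[0.977, -0.214, -0.0], [-0.214, -0.977, 0.0], [-0.0, -0.0, -1.0]]
force: [-0.7, -0.8, 1.2]
opening: 0.938
grip_force: 0.0
```

Run:
```python
from rig import *
from h import *
f=frame(grab_frame("wrist"));np.savez("w3.npz",**f);cv2.imwrite("pics/w3.png",f["color"])
s=read_state();print(s["position"],s["qpos"],np.array(s["eef_rot"]).round(3))
c=np.array([.776,-.044]);y=-.218
ex=np.array([np.cos(y),np.sin(y)]);ey=np.array([-ex[1],ex[0]])
for d in(-.04,0,.04):
  for e in (-.029,0,.029): print(d,e,proj(f,[np.r_[c-(.19-d)*ex+(e-.064)*ey,.078 if e and not d else .066]]).round(1))
```

```text
[ 0.57686203 -0.06596627  0.24623801] [-0.05772374  0.40935094  0.10301792  1.92596041 -0.05662788  0.8090959
 -1.71123533] [[ 0.977 -0.215 -0.   ]
 [-0.215 -0.977  0.   ]
 [-0.    -0.    -1.   ]]
-0.04 -0.029 [[354.  220.5]]
-0.04 0 [[324.1 220.4]]
-0.04 0.029 [[294.1 220.4]]
0 -0.029 [[356.3 183.5]]
0 0 [[324.1 180.2]]
0 0.029 [[292.  183.3]]
0.04 -0.029 [[356.5 137. ]]
0.04 0 [[324.2 136.9]]
0.04 0.029 [[292.  136.8]]
```

View pics/w3.png

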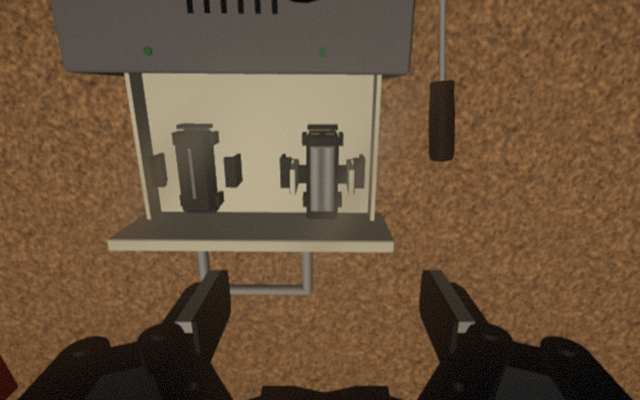

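The catches are at u≈294–351, v≈177, so the pair centres on u≈322.5. The fingers centre on about 324.5, so I'll shift 1.5 mm and descend.

>>> arm_command([
  [0,-0.07,1,0,0,0,80],
  [0,0,1,0,0,0,80],
  [0,0,1,0,0,0,80],
  [0,0,1,0,0,0,80],
  [0,0,1,0,0,0,80],
  [0,0,1,0,0,0,80],
  [0,0,0.8,0,0,0,80],
  [0,0,0.7,0,0,0,80],
], grip_force=40)

```text
time_s: 12.25
position: [0.5771, -0.0645, 0.0953]
eef_rot: [[0.977, -0.215, -0.0], [-0.215, -0.977, 0.0], [-0.0, -0.0, -1.0]]
force: [0.2, -0.1, 0.0]
opening: 0.937
grip_force: 0.0
```

>>> arm_command([
  [0,0,0.7,0,0,0,80],
  [0,0,0.6,0,0,0,80],
  [0,0,0.5,0,0,0,80],
  [0,0,0.5,0,0,0,80],
  [0,0,0.3,0,0,0,80],
  [0,0,0,0,0,0,80],
  [0,0,0,0,0,0,80],
  [0,0,0,0,0,0,80],
])

```text
time_s: 13.05
position: [0.5774, -0.0645, 0.0447]
eef_rot: [[0.976, -0.216, 0.001], [-0.216, -0.976, -0.0], [0.001, -0.0, -1.0]]
force: [0.1, 0.0, -0.6]
opening: 0.94
grip_force: 0.0
```

Run:
```python
from rig import *
from h import *
f=frame(grab_frame("wrist"));cv2.imwrite("pics/w4.png",f["color"])
print(read_state()["position"],read_state()["force"])
```

```text
[ 0.57743073 -0.06445675  0.04475431] [-0.25381431 -0.8153679   0.00172665]
```

View pics/w4.png

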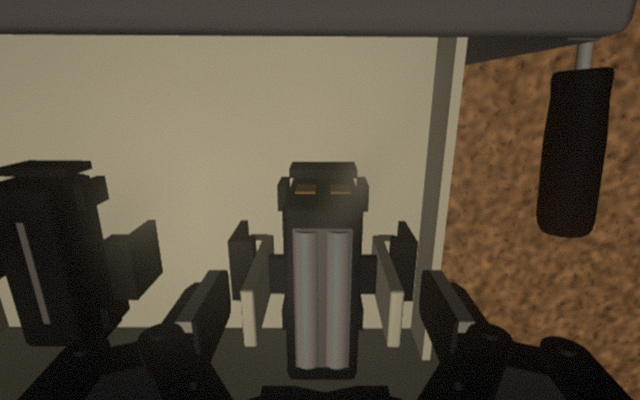

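The catches' outer faces are at u≈243 and 403 (centre 323), with the fingers at 229 and 420 straddling them evenly. I'll check the fore-aft alignment with a projection.

Run:
```python
from rig import *
from h import *
f=frame(grab_frame("wrist"));s=read_state()
c=np.array([.776,-.044]);y=-.218
ex=np.array([np.cos(y),np.sin(y)]);ey=np.array([-ex[1],ex[0]])
P=lambda x,yy,z: proj(f,[np.r_[c+x*ex+yy*ey,z]]).round(0)[0]
for x in(-.202,-.178):
  for z in(.078,.046): print("catch",x,z,P(x,-.064-.029,z),P(x,-.064+.029,z))
print("cass top",P(-.23,-.064,.066),P(-.15,-.064,.066))
t=s["position"][:2]-c; tx,ty=t@ex,t@ey; print("tcp in charger",tx,ty)
for x in(-.011,.011): print("pad tip",P(tx+x,ty-.04,.057),P(tx+x,ty+.04,.057))
```

```text
catch -0.202 0.078 [405. 349.] [250. 349.]
catch -0.202 0.046 [390. 301.] [264. 301.]
catch -0.178 0.078 [410. 293.] [246. 292.]
catch -0.178 0.046 [393. 253.] [261. 253.]
cass top [327. 383.] [328. 207.]
tcp in charger -0.1894429256961281 -0.06287537744150334
pad tip [418. 312.] [231. 312.]
pad tip [422. 266.] [227. 266.]
```

The alignment is good to within 1–2 mm. Now I'll pinch.

>>> arm_command([
  [0,0,0,0,0,0,65],
  [0,0,0,0,0,0,58],
  [0,0,0,0,0,0,52],
  [0,0,0,0,0,0,46],
  [0,0,0,0,0,0,40],
  [0,0,0,0,0,0,36],
  [0,0,0,0,0,0,36],
  [0,0,0,0,0,0,36],
], grip_force=40)

```text
time_s: 13.95
position: [0.5783, -0.0643, 0.0457]
eef_rot: [[0.977, -0.215, 0.003], [-0.215, -0.977, 0.0], [0.003, -0.001, -1.0]]
force: [-0.7, 1.2, 16.8]
opening: 0.448
grip_force: 38.8
```

>>> arm_command([
  [0,0,0,0,0,0,36],
  [0,0,0,0,0,0,36],
  [0,0,0,0,0,0,36],
  [0,0,0,0,0,0,36],
  [0,0,0,0,0,0,36],
  [0,0,0,0,0,0,36],
  [0,0,0,0,0,0,36],
  [0,0,0,0,0,0,36],
])

```text
time_s: 14.75
position: [0.5783, -0.0643, 0.0457]
eef_rot: [[0.977, -0.215, 0.003], [-0.215, -0.977, 0.0], [0.003, -0.001, -1.0]]
force: [-0.9, 1.9, 16.3]
opening: 0.451
grip_force: 38.8
```

>>> arm_command([
  [0,0,-0.15,0,0,0,36],
  [0,0,-0.2,0,0,0,36],
  [0,0,-0.25,0,0,0,36],
  [0,0,-0.3,0,0,0,36],
  [0,0,-0.3,0,0,0,36],
  [0,0,-0.3,0,0,0,36],
  [0,0,0,0,0,0,36],
  [0,0,0,0,0,0,36],
])

```text
time_s: 15.55
position: [0.5771, -0.0644, 0.0745]
eef_rot: [[0.977, -0.215, 0.0], [-0.215, -0.977, 0.0], [0.0, -0.0, -1.0]]
force: [0.4, 0.2, -2.9]
opening: 0.441
grip_force: 41.0
```

Run:
```python
from rig import *
from h import *
f=frame(grab_frame("wrist"));cv2.imwrite("pics/w5.png",f["color"])
```

```text
(no output)
```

View pics/w5.png

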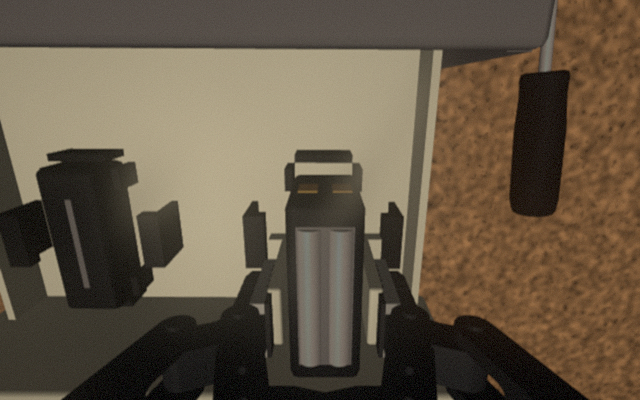

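The cassette has come up with the fingers: its catches are pressed against the body, the wrist reads 2.9 N (its weight), and the filler is still in its dock. I'll keep lifting straight up.

>>> arm_command([
  [0,0,-0.4,0,0,0,36],
  [0,0,-0.8,0,0,0,36],
  [0,0,-1,0,0,0,36],
  [0,0,-1,0,0,0,36],
  [0,0,-1,0,0,0,36],
  [0,0,-1,0,0,0,36],
  [0,0,-0.8,0,0,0,36],
  [0,0,-0.4,0,0,0,36],
])

```text
time_s: 16.4
position: [0.5775, -0.0645, 0.2039]
eef_rot: [[0.976, -0.216, 0.002], [-0.216, -0.976, -0.0], [0.002, -0.0, -1.0]]
force: [0.0, -0.3, -2.5]
opening: 0.444
grip_force: 41.0
```

>>> arm_command([
  [0,0,0,0,0,0,36],
  [0,0,0,0,0,0,36],
  [0,0,0,0,0,0,36],
  [0,0,0,0,0,0,36],
  [0,0,0,0,0,0,36],
  [0,0,0,0,0,0,36],
  [0,0,0,0,0,0,36],
  [0,0,0,0,0,0,36],
])

```text
time_s: 17.2
position: [0.5772, -0.0644, 0.2022]
eef_rot: [[0.977, -0.216, -0.0], [-0.216, -0.977, -0.0], [-0.0, 0.0, -1.0]]
force: [0.0, -0.4, -2.9]
opening: 0.445
grip_force: 41.0
```

Run:
```python
from rig import *
from h import *
a=grab_frame("wrist")["color"];b=grab_frame("top")["color"][120:280,250:410];c=grab_frame("scene")["color"][150:310,280:440]
im=np.zeros((600,640,3),np.uint8);im[:400]=a;r=lambda x:cv2.resize(x,(200,200));im[400:,:200]=r(b);im[400:,220:420]=r(c)
cv2.imwrite("pics/end.png",im)
```

```text
(no output)
```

View pics/end.png

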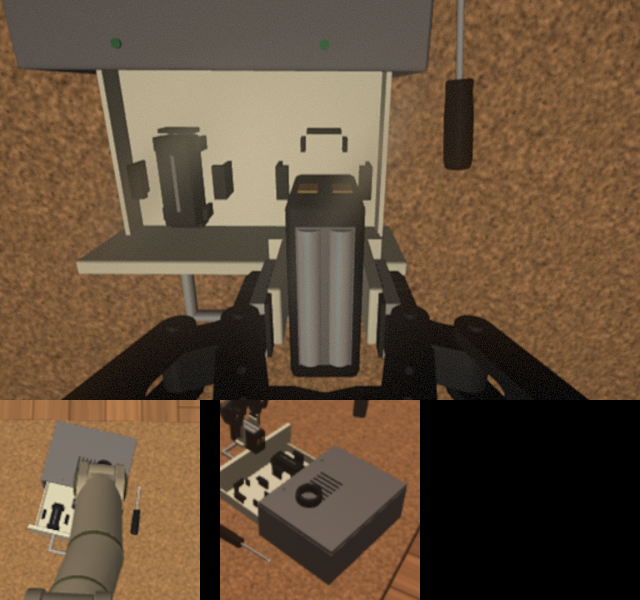

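The cassette hangs upright in the pinched grip with its underside at about 0.17 m. The dock below is empty, the tray is out, and the filler, tape and screwdriver are where they were.

```bash
python3 -c "
from rig import *
print(sign_off())"
```

```text
the job is handed in; nothing more can be done
None
```

I pulled the tray out to its stop, pinched both catches and lifted the cassette upright to about 0.17 m, where the arm is holding it still; the job is handed in, but no verdict came back.

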